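# Uncover the beaker, then draw the probe and hold it upright over the mouth

### The job

Lift the gable-shaped dust cover off the beaker, drape it astride the horizontal bar of the little stand and let go of it. Then draw the probe out of its slanted holder, turn it upright with its tip down, and finish while still holding it there, raised clear of everything, the tip a few centimetres above the middle of the beaker's open mouth. Leave the beaker standing where it is and do not disturb the other things on the bench.

Things in the scene. Friction and masses are not known exactly. Their poses are not given: they have to be found in the camera images.
- cover: Sheet-metal dust cover astride the beaker: two side walls 72 mm apart outside (66 inside, along y) and a gable roof sloping 32 deg, open at both ends (x) and below; 56 mm long along x, the ridge's direction. Origin: middle of its underside, z up. Grey grip fin on the ridge, centred, 40 (x) x 12 (y) mm, 30 mm high, top 128 mm above the origin: pinch it from above across y. 0.1 to 0.16 kg.
- cover_crest (a point): Underside of the cover's ridge, at mid length: 93 mm above the cover's origin, 35 mm below the top of the fin. The bar lies in this crest when the cover is draped; then this point is 7 mm or so above the bar's axis.
- rail: Bar stand, fixed to the bench: a horizontal round steel bar 12 mm in diameter, 160 mm long, along the stand's y, carried by a post at each end. Origin on the bench below the middle of the bar, z up.
- rail_mid (a point): Middle of the bar, on its axis, 135 mm above the bench; its y runs along the bar.
- holder: Probe holder, fixed to the bench: base plate 120 x 85 x 8 mm with a tube of 23 mm outside diameter that leans 35 degrees from upright, towards the holder's -x (at the start its upper end points roughly to the robot's left). Origin at the middle of the underside, z up.
- holder_mouth (a point): Middle of the tube's open upper end, 95 mm above the bench. The bore is 13 mm wide and 90 mm deep.
- probe: Cordless probe, 168 mm long: steel stem 8 mm thick, 88 mm long, then a round black handle 20 mm thick, 80 mm long. Origin at the stem's tip; z runs from the tip up the handle (88 to 168 mm). At first the stem is in the holder's tube and the whole handle sticks out, leaning 35 deg; draw it along its z by 90 mm or more. 0.06 to 0.13 kg.
- beaker: Open glass beaker, 54 mm in diameter, 68 mm high. Origin at the middle of its underside, z up; the mouth is 68 mm above. It stands under the cover at the start.
- sample_jar: Bystander: glass jar with a lid, 48 mm in diameter, 89 mm high; origin at the middle of the underside. Leave alone.
- box_b: Bystander: small shallow yellowish clear plastic box, 41 x 46 x 20 mm; origin at the middle of the underside. Leave alone.
- shaft_collar: Bystander: white collar ring, 39 mm in diameter, 21 mm high; origin at the middle of the underside. Leave alone.
- vial_1: Bystander: small glass vial with a white cap, 22 mm in diameter, 52 mm high; origin at the middle of the underside. Leave alone.
Things that resemble listed ones, but are neither listed nor needed, are in the scene too. What is shaped like the holder but yellow is not meant. Leave any pink look-alike of the cover alone.

How it is judged:
By the outcome, as a careful person would: the job done as asked, in the order asked, and still so for the second after the job is handed in, while the arm keeps its last pose, push and grip.
It also fails if it takes over 61 s, if anything falls off the work surface, if the arm or the gripper's body presses on something with over 40 N, if the wrist force passes 120 N, or if a joint passes its speed limit or range.

### The arm

A 6-joint arm with a two-finger parallel gripper is mounted at the origin on a cart in front of the work surface, level with it; the furniture and walls round the work are solid. World frame = base frame: x ahead of the robot, y to its left, z up, the work surface at z = 0. Lengths are in m, angles in rad, forces in N, time in s.
With the tool pointing down it reaches from about 0.25 to 0.725 m from the base axis. Payload 4 kg.
Tool frame: the origin (TCP) lies midway between the tips of the shut fingers; the grasp point (between the pads) lies 19 mm behind it; z points along the fingers, y is the line along which they close (so a half turn about z gives the same grasp; the last joint's range is limited). The gripper opens to 85 mm and grips with 20 to 120 N. Pads are 22 mm wide; open, the fingers measure 114 mm over their backs; the gripper's body (76 mm by 85 mm) begins 54 mm behind the grasp point. The pads swing forward as they close: fully open they stand 13 mm farther back than shut.
Start: joints at [-1.186, 0.241, 0.005, 1.335, 0, 1.571], TCP at [0.188, -0.463, 0.231] pointing down, gripper open.
Joint ranges: [-2.72, 2.72], [-1.05, 1.87], [-1.09, 1.28], [-1.99, 2.15], [-1.42, 1.44], [-3.14, 3.14]. Speed limits (rad/s): [2.79, 2.79, 3.14, 3.14, 3.14, 3.14].

### API

Orientations are given as a unit quaternion [x, y, z, w].
In Python, from workcell import get_obs, imaging, workorder gives the robot as it stands.
- The arm moves only by the shell command python3 -m jog 'ROWS'. ROWS is a JSON list of rows, 1 to 10 of them, each of 7 numbers: a rotation vector rx, ry, rz in rad, then dx, dy, dz in m, then the finger opening in m; each row is the pose to reach, as a shift and turn from the pose commanded when the command began, along the tool's axes at that moment; what a row does not reach only later rows make up. A row lasts 1/8 s, in which the tool goes at most 0.0625 m and 0.188 rad, less where a joint would pass 70% of its speed; a pose out of reach is approached as far as the arm can. The fingers move at their own pace and stop on an object; the grip force is fixed at half the most. Time passes only in rows, so rows that do not move let the fingers close. It prints the time, the measured TCP pose, the force, the opening and the grip force at its end.
- get_obs(): the state, without advancing time (a new reading comes with each control period).
- imaging.camera(name): name is "scene" or "top" or "wrist"; returns (picture, depth): 384x512x3 uint8, red, green, blue; 384x512 float32, m along the optical axis (not along the pixel's ray), 0 where there is no reading.
- imaging.calibration(name): a dict with "mtx" (3x3 intrinsics, pixels), "R" (3x3) and "t" (3): a world point X has camera coordinates R X + t. Camera axes: x right, y down, z forward; pixel columns grow to the right and rows downward; lengths in m; the calibration is good to about 2 mm. A picture is of the moment at which its call begins: read the wrist's pose just before it. calibration takes no time and is no camera call; for the wrist camera it gives the pose at the moment of the call.
- workorder.job_done(): hands the job in; it is judged then, once.
The state is a dict: "clock": time; "joint_pos": joint angles; "joint_vel": joint speeds; "tau": joint torques, N m; "eef_pos": TCP position; "tool_rot": TCP orientation; "ft_force": force on the tool from outside, world axes, zero at the start; "ft_torque": the same for the moment, N m; "grip_width": finger opening in m; "grasp_force": force on a finger pad.
Only numpy, scipy, OpenCV 4.12 (cv2) and the standard library are available. Lean on these libraries where they do the work, as an engineer would, in place of code of your own. Each camera call takes 0.05 s, during which the arm holds its last target. There are 200 camera calls.

## Working session

There is one attempt and no reset: what is moved stays moved. The work goes in short steps, Python scripts to look and compute and a shell command to move; the robot and the scene stay as the last step left them, time stands still between calls to the robot, and variables do not carry over. Pictures are saved under pics/ and viewed, at most 12 in all, crops included, and the job is handed in when it is done.

```bash
mkdir -p pics; ls; python3 - <<'E'
from workcell import get_obs, imaging
import numpy as np, cv2
for n in("scene","top"):
    p,d=imaging.camera(n); np.savez(f"{n}.npz",p=p,d=d,**imaging.calibration(n))
    cv2.imwrite(f"pics/{n}0.png",cv2.resize(p[:,:,::-1],(800,600),interpolation=cv2.INTER_CUBIC))
    print(n,imaging.calibration(n))
print(get_obs())
E
```

```text
pics
scene {'mtx': array([[358.32239586,   0.        , 249.37116931],
       [  0.        , 358.32239586, 192.04397586],
       [  0.        ,   0.        ,   1.        ]]), 'R': array([[ 0.90077002, -0.43390258,  0.01849131],
       [-0.30567827, -0.66367449, -0.68271295],
       [ 0.30850312,  0.60931496, -0.73045267]]), 't': array([-0.53338269,  0.17125311,  1.36830557])}
top {'mtx': array([[483.54756646,   0.        , 254.19754678],
       [  0.        , 483.54756646, 191.76864129],
       [  0.        ,   0.        ,   1.        ]]), 'R': array([[ 0.09097125, -0.99583769, -0.0056143 ],
       [-0.96805115, -0.08710727, -0.23513676],
       [ 0.233669  ,  0.02682561, -0.97194608]]), 't': array([-0.12899252,  0.572664  ,  1.73374959])}
{'clock': 0.1, 'joint_pos': array([-1.18598030e+00,  2.41297184e-01,  3.88714337e-03,  1.33517897e+00,
        4.30873617e-05,  1.57082004e+00]), 'joint_vel': array([ 9.31554176e-06, -1.39066406e-03,  9.08328211e-04,  5.99560521e-04,
       -5.94345605e-04, -9.38391243e-04]), 'tau': array([-3.83665929e-04, -3.73136902e+01,  2.53011256e+01,  1.08010488e-02,
       -4.27274199e-05, -5.08220538e-06]), 'eef_pos': array([ 0.18750259, -0.46292555,  0.23053293]), 'tool_rot': array([ 9.81548491e-01,  1.91211288e-01, -1.50265886e-04, -8.83920834e-04]), 'ft_force': array([-0.65978424, -0.12846126, -0.10034008]), 'ft_torque': array([ 0.0209552 , -0.03947447, -0.01176348]), 'grasp_force': 0.0, 'grip_width': 0.08528531818533044}
```

View pics/scene0.png

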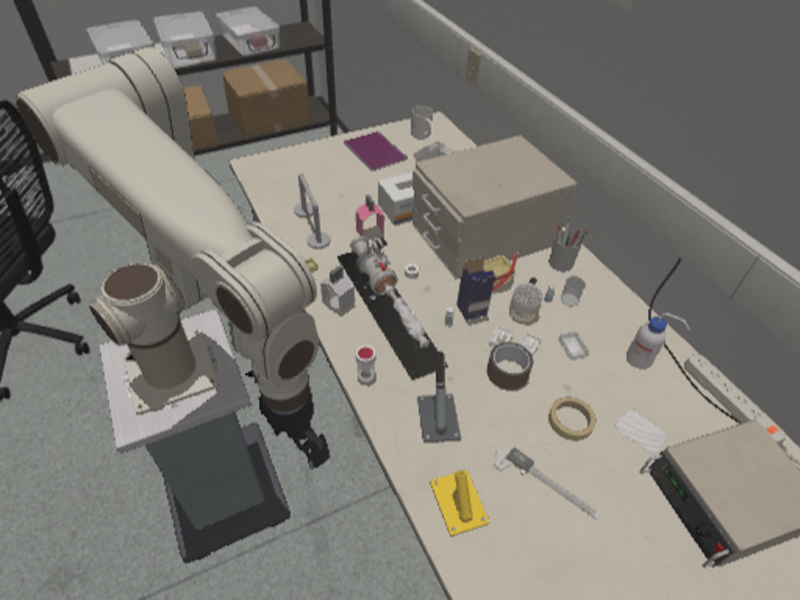

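View pics/top0.png

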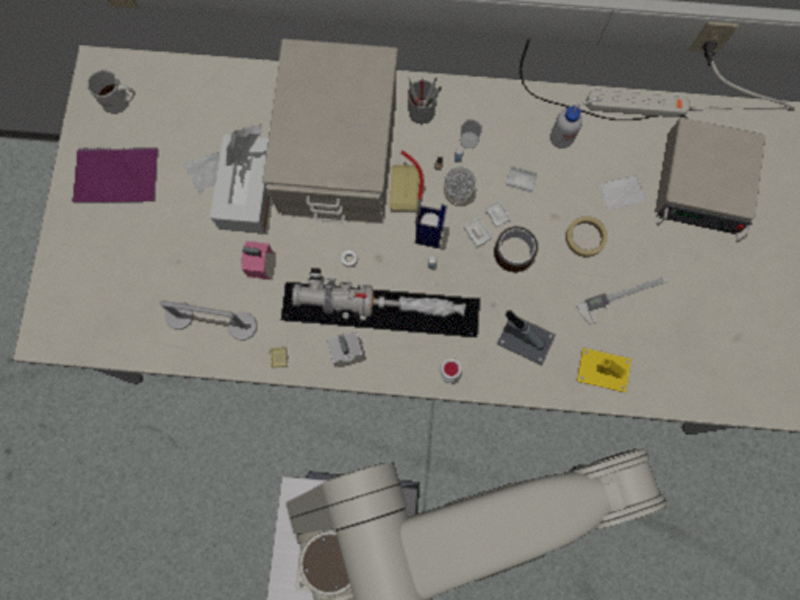

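Scene: candidates for the cover are grey (top 345,348; scene 338,288) and pink (top 257,258), and the grey one fits. For the holder they are grey (top 525,335; scene 438,400) and yellow (top 605,370), and the grey one, which has the black-handled probe, fits. The bar stand is at top (165-255, 305-325). I'll confirm with an enlarged crop and measure from depth.

```bash
cat >h.py <<'E'
import numpy as np, cv2
from scipy.spatial.transform import Rotation as Ro
def cloud(n):
    z=np.load(n+".npz") if isinstance(n,str) else n
    d=z["d"]; v,u=np.mgrid[0:384,0:512]
    K=z["mtx"]; c=np.stack([(u-K[0,2])/K[0,0]*d,(v-K[1,2])/K[1,1]*d,d],-1)
    X=(c-z["t"])@z["R"]
    X[d==0]=np.nan
    return X,z["p"]
E
python3 - <<'E'
from h import *
A=cloud("top")[1]; B=cloud("scene")[1]
def crop(p,x0,x1,y0,y1,w,h): return cv2.resize(p[y0:y1,x0:x1,::-1],(w,h),interpolation=cv2.INTER_CUBIC)
# top: cover 195-245 x 205-240 ; rail ; holder
t=[crop(A,195,245,200,240,375,300),crop(A,310,365,190,240,375,300)]
s=[crop(B,180,260,110,205,375,300),crop(B,250,320,220,290,375,300)]
cv2.imwrite("pics/crop1.png",np.vstack([np.hstack(t),np.hstack(s)]))
for n in("top","scene"):
    X,p=cloud(n)
    def box(lo,hi):
        m=np.all((X>lo)&(X<hi),-1); return X[m]
    # whole-object z maps
    for name,(u0,u1,v0,v1),zl in [("rail",(95,175,180,222),.1),("cover",(205,240,205,238),.03),("hold",(315,360,190,235),.05)] if n=="top" else [("rail",(180,215,105,165),.1),("cover",(200,230,165,205),.03),("hold",(262,300,220,285),.05)]:
        P=X[v0:v1,u0:u1].reshape(-1,3); P=P[~np.isnan(P[:,0])]; Q=P[P[:,2]>zl]
        print(n,name,len(Q),Q.min(0).round(3),Q.max(0).round(3),Q.mean(0).round(3))
    P=X[100:300].reshape(-1,3);
X,p=cloud("top"); print("table z",np.nanmedian(X[150:160,240:260,2]),X[225,330],X[228,240])
E
```

```text
top rail 192 [0.49  0.288 0.102] [0.517 0.465 0.151] [0.503 0.372 0.136]
top cover 312 [ 0.419 -0.007  0.034] [0.495 0.076 0.137] [0.455 0.035 0.088]
top hold 161 [ 0.512 -0.42   0.052] [ 0.563 -0.327  0.168] [ 0.535 -0.371  0.111]
scene rail 178 [ 0.215 -0.468  0.101] [0.509 0.456 0.685] [ 0.372 -0.016  0.385]
scene cover 392 [ 0.235 -0.493  0.03 ] [0.539 0.093 0.654] [ 0.435 -0.022  0.129]
scene hold 271 [ 0.511 -0.421  0.05 ] [ 0.581 -0.23   0.163] [ 0.534 -0.369  0.103]
table z -0.0005691355296262187 [ 0.49293566 -0.37262189  0.00924235] [ 0.45156419 -0.03424057  0.00471474]
```

View pics/crop1.png

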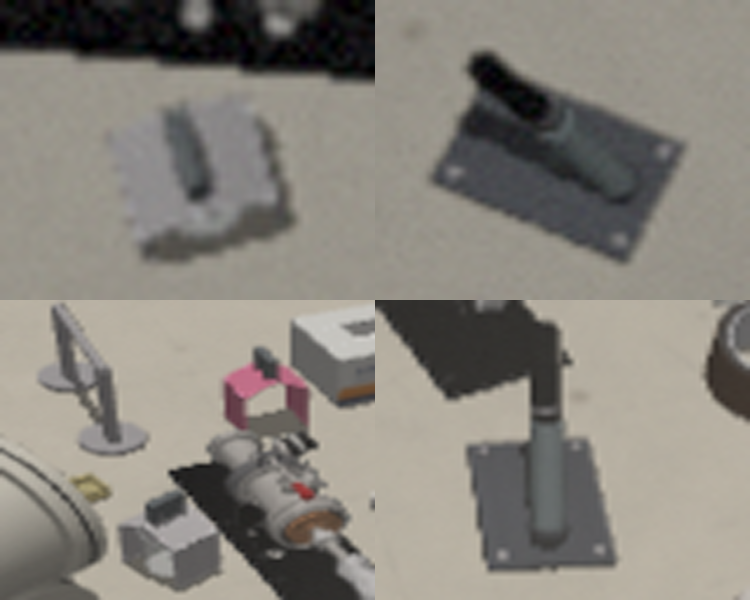

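The crop confirms it: the grey cover with its fin (upper left), the grey holder with the black probe (right), and the pink look-alike and yellow holder left aside. Next I'll fit the axes.

```bash
python3 - <<'E'
from h import *
def near(n,lo,hi):
    X,p=cloud(n); m=np.all((X>lo)&(X<hi),-1); return X[m],p[m]
def line(P):
    c=P.mean(0); w=np.linalg.svd(P-c)[2][0]; return c,w,((P-c)@w)
for n in("top","scene"):
    print("==",n)
    P,_=near(n,[.40,-.02,.112],[.51,.09,.145]); 
    c,w,t=line(P[:,:2]); print("fin",len(P),P.mean(0).round(4),"mid",(c+w*(t.min()+t.max())/2).round(4),np.degrees(np.arctan2(w[1],w[0])).round(1),np.ptp(t),P[:,2].max())
    P,_=near(n,[.40,-.02,.05],[.51,.09,.145]); r=cv2.minAreaRect(P[:,:2].astype(np.float32)); print("cover rect",r)
    P,_=near(n,[.47,.27,.125],[.54,.48,.16]); c,w,t=line(P); print("rail",len(P),c.round(4),w.round(3),"mid",(c+w*(t.min()+t.max())/2).round(4),np.ptp(t),np.degrees(np.arctan2(w[1],w[0])))
    P,q=near(n,[.49,-.45,.1],[.6,-.28,.19]); k=q.mean(1)<60; P=P[k]; c,w,t=line(P); w*=np.sign(w[2]); print("handle",len(P),c.round(4),w.round(3),P.max(0).round(3),P.min(0).round(3),"az",np.degrees(np.arctan2(w[1],w[0])),"lean",np.degrees(np.arccos(w[2])))
    P,q=near(n,[.42,-.47,.004],[.62,-.26,.014]); P=P[q.mean(1)<125]; r=cv2.minAreaRect(P[:,:2].astype(np.float32)); print("plate",len(P),r)
    P,q=near(n,[.42,-.47,.015],[.62,-.26,.19]); c,w,t=line(P);w*=np.sign(w[2]);print("all",c.round(4),w.round(3),"az",np.degrees(np.arctan2(w[1],w[0])),"lean",np.degrees(np.arccos(w[2])))
    # post ends: plates discs
E
```

```text
== top
fin 39 [0.4561 0.0356 0.1268] mid [0.457 0.036] -158.3 0.04059855502911229 0.13657042641376838
cover rect ((0.45734262466430664, 0.03605937957763672), (0.056760650128126144, 0.07196113467216492), 21.182819366455078)
rail 176 [0.504  0.3753 0.1387] [-0.075 -0.997  0.001] mid [0.5041 0.377  0.1387] 0.17675488710104423 -94.28206141158809
handle 71 [ 0.5413 -0.3514  0.1356] [0.249 0.597 0.763] [ 0.557 -0.327  0.168] [ 0.529 -0.379  0.102] az 67.35715652767735 lean 40.27392623553231
plate 451 ((0.5408058166503906, -0.35049566626548767), (0.215176060795784, 0.09345913678407669), 69.47914123535156)
all [ 0.5323 -0.3794  0.0792] [0.205 0.536 0.819] az 69.04429012365925 lean 35.00862266934148
== scene
fin 39 [0.4528 0.0348 0.1227] mid [0.4541 0.0353] -161.5 0.04073400989327702 0.13245249659396147
cover rect ((0.4549724757671356, 0.03578554093837738), (0.0604766346514225, 0.07522555440664291), 21.0706787109375)
rail 72 [0.4985 0.3658 0.138 ] [-0.072 -0.997 -0.023] mid [0.499  0.3727 0.1382] 0.1642807988355201 -94.10560619874991
handle 89 [ 0.5382 -0.3533  0.1347] [0.204 0.579 0.79 ] [ 0.55  -0.327  0.163] [ 0.526 -0.378  0.103] az 70.57784277642794 lean 37.853714266080196
plate 558 ((0.5379454493522644, -0.3513791263103485), (0.21311354637145996, 0.09686236828565598), 70.38444519042969)
all [ 0.5276 -0.3863  0.0892] [0.221 0.565 0.795] az 68.6462835369006 lean 37.36685110135925
```

```bash
cat >>h.py <<'E'
def down(yaw): # tool z down, tool x at yaw deg
    a=np.radians(yaw); x=np.array([np.cos(a),np.sin(a),0]); z=np.array([0,0,-1.]); return np.c_[x,np.cross(z,x),z]
def go(p,R,frm=None):
    from workcell import get_obs
    o=get_obs(); R0=Ro.from_quat(o["tool_rot"]).as_matrix() if frm is None else frm[1]; p0=o["eef_pos"] if frm is None else frm[0]
    print("t",round(o["clock"],2),"j",o["joint_pos"].round(2),"rv",Ro.from_matrix(R0.T@R).as_rotvec().round(4),"d",(R0.T@(np.array(p)-p0)).round(4))
E
python3 - <<'E'
from h import *
go([.4555,.0357,.22],down(21.2)); go([.4555,.0357,.101],down(21.2))
E
python3 -m jog --help | head -5
```

```text
t 0.1 j [-1.19  0.24  0.    1.34  0.    1.57] rv [-0.0018 -0.      0.0148] d [ 0.4356 -0.3615  0.0112]
t 0.1 j [-1.19  0.24  0.    1.34  0.    1.57] rv [-0.0018 -0.      0.0148] d [ 0.4356 -0.3613  0.1302]Traceback (most recent call last):
    return _default_decoder.decode(s)
           ~~~~~~~~~~~~~~~~~~~~~~~^^^
    obj, end = self.raw_decode(s, idx=_w(s, 0).end())
               ~~~~~~~~~~~~~~~^^^^^^^^^^^^^^^^^^^^^^^
    raise JSONDecodeError("Expecting value", s, err.value) from None
json.decoder.JSONDecodeError: Expecting value: line 1 column 1 (char 0)
```

```bash
python3 -m jog '[[0,0,0.0148,0.4356,-0.3615,0.011,0.085],[0,0,0.0148,0.4356,-0.3615,0.011,0.085],[0,0,0.0148,0.4356,-0.3615,0.011,0.085],[0,0,0.0148,0.4356,-0.3615,0.011,0.085],[0,0,0.0148,0.4356,-0.3615,0.011,0.085],[0,0,0.0148,0.4356,-0.3615,0.011,0.085],[0,0,0.0148,0.4356,-0.3615,0.011,0.085],[0,0,0.0148,0.4356,-0.3615,0.011,0.085],[0,0,0.0148,0.4356,-0.3615,0.011,0.085],[0,0,0.0148,0.4356,-0.3615,0.011,0.085]]'; python3 -m jog '[[0,0,0,0,0,0,0.085],[0,0,0,0,0,0,0.085]]'
python3 - <<'E'
from h import *
from workcell import imaging
go([.4555,.0357,.101],down(21.2))
c=imaging.calibration("wrist"); p,d=imaging.camera("wrist")
np.savez("w1.npz",p=p,d=d,**c); cv2.imwrite("pics/w1.png",p[:,:,::-1])
X,p=cloud("w1"); m=(X[...,2]>.112)&(X[...,2]<.14)&(abs(X[...,0]-.455)<.04)&(abs(X[...,1]-.036)<.04)
P=X[m]; print(len(P)); 
if len(P)>20: print(P.mean(0),P.min(0),P.max(0),cv2.minAreaRect(P[:,:2].astype(np.float32)))
E
```

```text
clock: 1.35
eef_pos: [0.4567, 0.0386, 0.2195]
tool_rot: [0.982, 0.187, -0.0, -0.0]
ft_force: [-0.3, -0.9, 0.4]
grip_width: 0.085
grasp_force: 0.0
clock: 1.6
eef_pos: [0.455, 0.0339, 0.2202]
tool_rot: [0.983, 0.183, -0.0, 0.0]
ft_force: [-0.2, -0.3, -0.1]
grip_width: 0.0849
grasp_force: 0.0
t 1.6 j [ 0.07  0.16 -0.13  1.29 -0.    2.85] rv [ 0.0001  0.0009 -0.002 ] d [ 0.0012 -0.0015  0.1192]
613
[0.4567809  0.0388419  0.12650598] [0.43519879 0.02600613 0.11213593] [0.47404881 0.04970457 0.12947389] ((0.4545721411705017, 0.03829648345708847), (0.039352498948574066, 0.01150326058268547), 21.06749153137207)
```

View pics/w1.png

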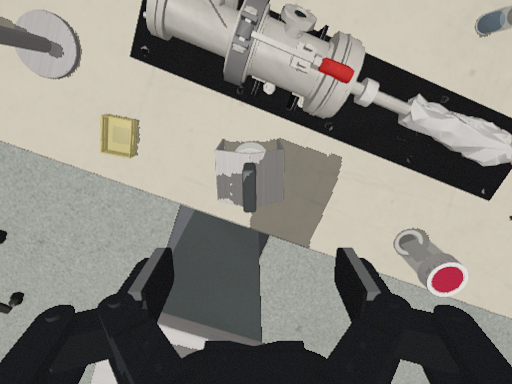

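The wrist view shows the fin at about (249,187), on the grey cover with the beaker rim inside, centred between the fingers. I'll descend and grip.

```bash
python3 -m jog '[[0,0,0,0.0013,-0.0028,0.04,0.085],[0,0,0,0.0013,-0.0028,0.08,0.085],[0,0,0,0.0013,-0.0028,0.105,0.085],[0,0,0,0.0013,-0.0028,0.119,0.085],[0,0,0,0.0013,-0.0028,0.119,0.085]]'; python3 -m jog '[[0,0,0,0,0,0,0.04],[0,0,0,0,0,0,0.0],[0,0,0,0,0,0,0.0],[0,0,0,0,0,0,0.0],[0,0,0,0,0,0,0],[0,0,0,0,0,0,0]]'
```

```text
clock: 2.28
eef_pos: [0.4554, 0.0374, 0.101]
tool_rot: [0.983, 0.183, -0.001, -0.0]
ft_force: [-0.4, -0.2, 0.4]
grip_width: 0.0854
grasp_force: 0.0
clock: 3.02
eef_pos: [0.4562, 0.0384, 0.1017]
tool_rot: [0.983, 0.184, 0.0, -0.0]
ft_force: [-0.5, 0.5, 3.3]
grip_width: 0.0108
grasp_force: 59.0
```

```bash
python3 -m jog '[[0,0,0,0,0,-0.02,0],[0,0,0,0,0,-0.05,0],[0,0,0,0,0,-0.09,0],[0,0,0,0,0,-0.13,0],[0,0,0,0,0,-0.165,0],[0,0,0,0,0,-0.184,0],[0,0,0,0,0,-0.184,0],[0,0,0,0,0,-0.184,0]]'; python3 - <<'E'
from h import *
go([.5015,.375,.285],down(85.8))
E
```

```text
clock: 4.03
eef_pos: [0.4553, 0.0381, 0.2839]
tool_rot: [0.983, 0.184, -0.001, -0.0]
ft_force: [-0.6, 0.6, -1.4]
grip_width: 0.0109
grasp_force: 58.7
t 4.03 j [ 0.08  0.14  0.02  1.45 -0.    2.86] rv [-0.0019  0.0017 -1.1275] d [ 0.1649 -0.2974 -0.0013]
```

```bash
python3 -m jog '[[0,0,-0.06,0.008,-0.015,0,0],[0,0,-0.18,0.024,-0.044,0,0],[0,0,-0.31,0.045,-0.08,0,0],[0,0,-0.44,0.066,-0.119,0,0],[0,0,-0.57,0.087,-0.157,0,0],[0,0,-0.70,0.108,-0.195,0,0],[0,0,-0.83,0.128,-0.231,0,0],[0,0,-0.96,0.146,-0.263,0,0],[0,0,-1.07,0.159,-0.287,0,0],[0,0,-1.1275,0.165,-0.2974,0,0]]';python3 -m jog '[[0,0,0,0,0,0,0],[0,0,0,0,0,0,0]]'; python3 - <<'E'
from h import *
from workcell import imaging
go([.5015,.375,.15],down(85.8))
for n in("top","wrist"):
    c=imaging.calibration(n); p,d=imaging.camera(n); np.savez(n+"2.npz",p=p,d=d,**c)
a=np.load("top2.npz")["p"][150:260,70:220,::-1]; b=np.load("wrist2.npz")["p"][:,:,::-1]
cv2.imwrite("pics/m2.png",np.vstack([cv2.resize(a,(400,293)),cv2.resize(b,(400,300))]))
X,p=cloud("wrist2"); m=(X[...,2]>.125)&(X[...,2]<.15)&(abs(X[...,0]-.5)<.03)&(abs(X[...,1]-.375)<.12)
P=X[m];print(len(P));s=P[P[:,1]<.34];n_=P[P[:,1]>.41];print(s.mean(0),n_.mean(0),P.min(0),P.max(0))
E
```

```text
clock: 5.28
eef_pos: [0.5011, 0.3779, 0.2831]
tool_rot: [0.73, 0.683, -0.001, -0.0]
ft_force: [0.0, 0.3, -1.3]
grip_width: 0.011
grasp_force: 58.6
clock: 5.52
eef_pos: [0.5017, 0.3751, 0.2845]
tool_rot: [0.732, 0.681, -0.001, -0.0]
ft_force: [-0.0, 0.3, -1.3]
grip_width: 0.0109
grasp_force: 58.6
t 5.53 j [ 0.64  0.5   0.52  1.59 -0.    2.29] rv [-0.0012  0.0011  0.0002] d [-0.     -0.      0.1345]
1376
[nan nan nan] [0.50669249 0.43911607 0.1392602 ] [0.4941365  0.34974866 0.13311625] [0.51556358 0.46594816 0.1428232 ]<stdin>:9: RuntimeWarning: Mean of empty slice.
  ret = um.true_divide(
```

View pics/m2.png

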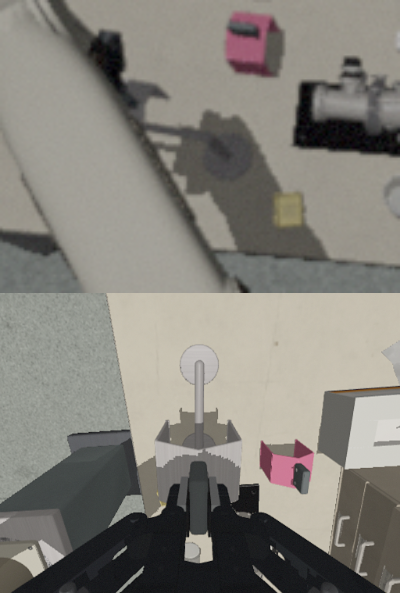

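The wrist view shows the bar running centrally under the cover's gable (column about 199 in the montage), and the depth check agrees within 1 mm. I'll lower it.

```bash
python3 -m jog '[[0,0,0,0,0,0.02,0],[0,0,0,0,0,0.05,0],[0,0,0,0,0,0.08,0],[0,0,0,0,0,0.105,0],[0,0,0,0,0,0.12,0],[0,0,0,0,0,0.127,0],[0,0,0,0,0,0.129,0],[0,0,0,0,0,0.129,0]]'
```

```text
clock: 6.62
eef_pos: [0.5027, 0.3755, 0.1572]
tool_rot: [0.733, 0.681, 0.001, 0.0]
ft_force: [1.0, 0.7, -0.5]
grip_width: 0.0106
grasp_force: 58.6
```

```bash
python3 -m jog '[[0,0,0,0,0,0.002,0],[0,0,0,0,0,0.004,0],[0,0,0,0,0,0.004,0]]'
```

```text
clock: 7.0
eef_pos: [0.5021, 0.3751, 0.1522]
tool_rot: [0.733, 0.681, -0.0, -0.0]
ft_force: [0.2, 0.8, -0.6]
grip_width: 0.0109
grasp_force: 58.6
```

```bash
python3 -m jog '[[0,0,0,0,0,0.0015,0],[0,0,0,0,0,0.003,0],[0,0,0,0,0,0.003,0]]'
```

```text
clock: 7.38
eef_pos: [0.5026, 0.3753, 0.1512]
tool_rot: [0.733, 0.681, 0.001, 0.0]
ft_force: [-2.4, -1.5, 5.8]
grip_width: 0.0108
grasp_force: 59.8
```

```bash
python3 -m jog '[[0,0,0,0,0,-0.001,0.02],[0,0,0,0,0,-0.002,0.03],[0,0,0,0,0,-0.002,0.045],[0,0,0,0,0,-0.002,0.06],[0,0,0,0,0,-0.002,0.06],[0,0,0,0,0,-0.02,0.06],[0,0,0,0,0,-0.05,0.06],[0,0,0,0,0,-0.09,0.06],[0,0,0,0,0,-0.13,0.06],[0,0,0,0,0,-0.15,0.06]]'; python3 - <<'E'
from h import *
from workcell import imaging
go([.5015,.375,.15],down(85.8))
n="wrist"
c=imaging.calibration(n); p,d=imaging.camera(n); np.savez(n+"3.npz",p=p,d=d,**c)
cv2.imwrite("pics/w3.png",p[:,:,::-1])
E
```

```text
clock: 8.62
eef_pos: [0.5028, 0.3756, 0.3023]
tool_rot: [0.733, 0.681, 0.002, 0.0]
ft_force: [-0.2, -0.6, -0.4]
grip_width: 0.0602
grasp_force: 0.0
t 8.62 j [0.64 0.5  0.56 1.63 0.   2.29] rv [ 0.0031 -0.0027 -0.    ] d [-0.0011 -0.0018  0.1523]
```

View pics/w3.png

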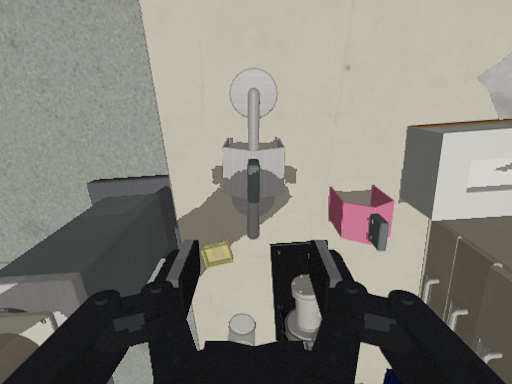

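The cover sits astride the bar with its fin upright at (253,180), and it is released. The uncovered beaker is at (242,325). I'm moving over the probe.

```bash
python3 - <<'E'
from h import *
go([.52,-.33,.32],down(69))
E
```

```text
t 8.68 j [0.64 0.5  0.57 1.63 0.   2.29] rv [ 0.0048 -0.0056  0.2932] d [-0.7028  0.0685 -0.0186]
```

```bash
python3 -m jog '[[0,0,0.02,-0.03,0.003,-0.018,0.06],[0,0,0.05,-0.085,0.008,-0.018,0.06],[0,0,0.07,-0.145,0.014,-0.018,0.06],[0,0,0.09,-0.205,0.02,-0.018,0.06],[0,0,0.11,-0.265,0.026,-0.018,0.06],[0,0,0.13,-0.325,0.032,-0.018,0.085],[0,0,0.16,-0.385,0.038,-0.018,0.085],[0,0,0.18,-0.445,0.044,-0.018,0.085],[0,0,0.2,-0.505,0.05,-0.018,0.085],[0,0,0.23,-0.565,0.056,-0.018,0.085]]'; python3 -m jog '[[0,0,0.03,-0.060,0.01,0,0.085],[0,0,0.04,-0.11,0.015,0,0.085],[0,0,0.05,-0.135,0.02,0,0.085],[0,0,0.05,-0.138,0.02,0,0.085],[0,0,0.05,-0.138,0.02,0,0.085]]'; python3 - <<'E'
from h import *
from workcell import imaging
go([.52,-.33,.32],down(69))
n="wrist"
c=imaging.calibration(n); p,d=imaging.camera(n); np.savez(n+"4.npz",p=p,d=d,**c)
cv2.imwrite("pics/w4.png",p[:,:,::-1])
E
```

```text
clock: 9.93
eef_pos: [0.5163, -0.1943, 0.3167]
tool_rot: [0.806, 0.592, -0.0, -0.0]
ft_force: [1.1, 0.7, -0.0]
grip_width: 0.085
grasp_force: 0.0
clock: 10.55
eef_pos: [0.4945, -0.3296, 0.3167]
tool_rot: [0.82, 0.572, -0.0, -0.001]
ft_force: [-0.2, 0.5, 0.2]
grip_width: 0.0851
grasp_force: 0.0
t 10.55 j [-0.59  0.43  0.49  1.63  0.    1.34] rv [-0.0011 -0.0007  0.0134] d [ 0.0084  0.0241 -0.0033]
```

View pics/w4.png

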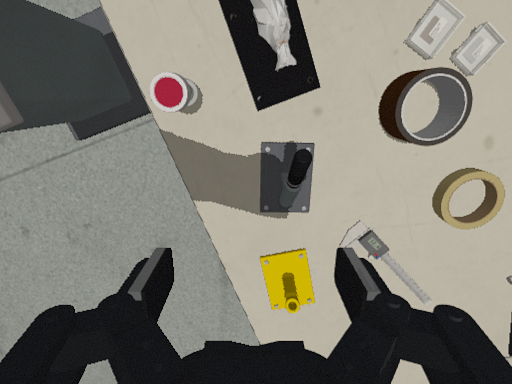

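```bash
python3 - <<'E'
from h import *
from scipy.optimize import least_squares
H={}
for n in("wrist4","top","scene"):
    X,p=cloud(n); 
    q=p.astype(int).mean(-1); reg=(abs(X[...,0]-.53)<.08)&(abs(X[...,1]+.37)<.09)
    m=reg&(X[...,2]>.0045)&(X[...,2]<.012)
    m=cv2.morphologyEx(m.astype(np.uint8),cv2.MORPH_OPEN,np.ones((3,3))); 
    P=X[m>0]; print(n,"plate",len(P),cv2.minAreaRect(P[:,:2].astype(np.float32)))
    m=reg&(X[...,2]>.108)&(X[...,2]<.175)&(q<70); P=X[m]; H[n]=P
    def res(v,P=P):
        w=np.array([np.sin(v[3])*np.cos(v[2]),np.sin(v[3])*np.sin(v[2]),np.cos(v[3])])
        dd=P-np.array([v[0],v[1],.13]); return np.linalg.norm(np.cross(dd,w),axis=1)-.010
    for free in(1,0):
        f=(lambda v:res(v)) if free else (lambda v:res([v[0],v[1],np.radians(69.),np.radians(35)]))
        s=least_squares(f,[.541,-.358,np.radians(69),np.radians(35)],loss="soft_l1",f_scale=.002)
        print(n,len(P),"pt@z.13",s.x[:2].round(4),np.degrees(s.x[2:]).round(1),"rms",np.sqrt(np.mean(s.fun**2)).round(4))
    print("top z",P[:,2].max())
E
```

```text
wrist4 plate 2481 ((0.5254553556442261, -0.3954299986362457), (0.11949332803487778, 0.08487425744533539), 69.75848388671875)
wrist4 591 pt@z.13 [ 0.5435 -0.3484] [68.7 39.5] rms 0.0026
wrist4 591 pt@z.13 [ 0.5435 -0.3486] [69. 35.] rms 0.0028
top z 0.1619556595854325
top plate 9 ((0.5204009413719177, -0.37517479062080383), (0.00888040941208601, 0.008348644711077213), 2.863009452819824)
top 72 pt@z.13 [ 0.5468 -0.3502] [66.2 37. ] rms 0.0026
top 72 pt@z.13 [ 0.5469 -0.3504] [69. 35.] rms 0.0026
top z 0.16796541759161998
scene plate 346 ((0.5237457752227783, -0.3964299261569977), (0.11961515992879868, 0.08430718630552292), 68.8824234008789)
scene 93 pt@z.13 [ 0.5436 -0.348 ] [68.3 37.8] rms 0.0021
scene 93 pt@z.13 [ 0.5436 -0.348 ] [69. 35.] rms 0.0022
top z 0.16261444494670776
```

```bash
cat >>h.py <<'E'
az=np.radians(69.4); w=np.array([np.sin(np.radians(35))*np.cos(az),np.sin(np.radians(35))*np.sin(az),np.cos(np.radians(35))])
A=np.array([.5437,-.3488,.13])
y=np.array([np.sin(az),-np.cos(az),0]); RT=np.c_[np.cross(y,-w),y,-w]
E
python3 - <<'E'
from h import *
go(A+.13*w,RT)
E
```

```text
t 10.6 j [-0.59  0.43  0.49  1.63  0.    1.34] rv [ 0.0017 -0.6114  0.0072] d [0.0729 0.0534 0.0806]
```

```bash
python3 -m jog '[[0,-0.1,0.007,0.02,0.015,0.01,0.085],[0,-0.25,0.007,0.04,0.03,0.03,0.085],[0,-0.4,0.007,0.06,0.045,0.055,0.085],[0,-0.53,0.007,0.07,0.052,0.072,0.085],[0.0017,-0.6114,0.0072,0.0729,0.0534,0.0806,0.085],[0.0017,-0.6114,0.0072,0.0729,0.0534,0.0806,0.085],[0.0017,-0.6114,0.0072,0.0729,0.0534,0.0806,0.085],[0.0017,-0.6114,0.0072,0.0729,0.0534,0.0806,0.085]]'; python3 - <<'E'
from h import *
go(A+.13*w,RT)
go(A-.0177*w,RT)
from workcell import imaging
n="wrist"
c=imaging.calibration(n); p,d=imaging.camera(n); np.savez(n+"5.npz",p=p,d=d,**c)
from workcell import get_obs
o=get_obs();R0=Ro.from_quat(o["tool_rot"]).as_matrix()
X,p=cloud("wrist5"); q=p.astype(int).mean(-1)
m=(q<70)&(X[...,2]>.105)&(X[...,2]<.175)&(abs(X[...,0]-.545)<.04)&(abs(X[...,1]+.345)<.05)
P=(X[m]-o["eef_pos"])@R0; print(len(P)); print(np.percentile(P,[1,50,99],axis=0).round(4))
for a,b in((.095,.11),(.11,.13),(.13,.15),(.15,.17)):
    Q=P[(P[:,2]>a)&(P[:,2]<b)]
    if len(Q)>5: print(a,len(Q),Q[:,:2].min(0).round(4),Q[:,:2].max(0).round(4))
E
```

```text
clock: 11.6
eef_pos: [0.5699, -0.2811, 0.2385]
tool_rot: [0.785, 0.542, -0.246, 0.172]
ft_force: [-0.4, 0.0, 0.9]
grip_width: 0.0852
grasp_force: 0.0
t 11.6 j [-0.19  0.57  0.38  1.5  -0.6   1.79] rv [ 0.0017 -0.0005 -0.0041] d [ 0.0027 -0.0007  0.0006]
t 11.6 j [-0.19  0.57  0.38  1.5  -0.6   1.79] rv [ 0.0017 -0.0005 -0.0041] d [ 0.0027 -0.001   0.1483]
540
[[-0.0023 -0.0098  0.0948]
 [ 0.0093 -0.001   0.0977]
 [ 0.0141  0.0079  0.1526]]
0.095 372 [-0.0026 -0.0099] [0.0145 0.008 ]
0.11 79 [ 0.0071 -0.0098] [0.0136 0.0078]
0.13 60 [ 0.0056 -0.0094] [0.0126 0.0081]
0.15 16 [ 0.0055 -0.0096] [0.0115 0.0075]
```

```bash
python3 -m jog '[[0.0017,0,-0.004,0.002,-0.001,0.03,0.085],[0.0017,0,-0.004,0.0027,-0.001,0.07,0.085],[0.0017,0,-0.004,0.0027,-0.001,0.105,0.085],[0.0017,0,-0.004,0.0027,-0.001,0.13,0.085],[0.0017,0,-0.004,0.0027,-0.001,0.147,0.085],[0.0017,0,-0.004,0.0027,-0.001,0.147,0.085],[0.0017,0,-0.004,0.0027,-0.001,0.147,0.085]]'; python3 -m jog '[[0,0,0,0,0,0,0.04],[0,0,0,0,0,0,0.01],[0,0,0,0,0,0,0.0],[0,0,0,0,0,0,0.0],[0,0,0,0,0,0,0],[0,0,0,0,0,0,0]]'
python3 - <<'E'
from h import *
go(A-.0177*w,RT)
go(A+.0953*w,RT)
E
```

```text
clock: 12.52
eef_pos: [0.5405, -0.3572, 0.1161]
tool_rot: [0.784, 0.543, -0.248, 0.171]
ft_force: [-0.1, 0.7, -0.7]
grip_width: 0.0847
grasp_force: 0.0
clock: 13.28
eef_pos: [0.5403, -0.3565, 0.1151]
tool_rot: [0.783, 0.544, -0.248, 0.17]
ft_force: [0.1, 1.9, 2.4]
grip_width: 0.0185
grasp_force: 58.5
t 13.28 j [-0.31  0.62  0.13  1.12 -0.61  1.63] rv [-0.0012  0.0003  0.0028] d [-0.0017  0.0004  0.0006]
t 13.28 j [-0.31  0.62  0.13  1.12 -0.61  1.63] rv [-0.0012  0.0003  0.0028] d [-0.0017  0.0003 -0.1124]
```

Gripped. Drawing it out along its axis.

```bash
python3 -m jog '[[0,0,0,0,0,-0.01,0],[0,0,0,0,0,-0.025,0],[0,0,0,0,0,-0.04,0],[0,0,0,0,0,-0.055,0],[0,0,0,0,0,-0.07,0],[0,0,0,0,0,-0.085,0],[0,0,0,0,0,-0.1,0],[0,0,0,0,0,-0.12,0],[0,0,0,0,0,-0.14,0],[0,0,0,0,0,-0.14,0]]'
python3 - <<'E'
from h import *
go([.57,-.25,.30],down(69.4))
from workcell import imaging
n="wrist"
c=imaging.calibration(n); p,d=imaging.camera(n); np.savez(n+"6.npz",p=p,d=d,**c)
n="scene"
c=imaging.calibration(n); p2,d=imaging.camera(n); np.savez(n+"6.npz",p=p2,d=d,**c)
cv2.imwrite("pics/m6.png",np.hstack([cv2.resize(p[:,:,::-1],(400,300)),cv2.resize(p2[100:300,180:380,::-1],(400,300))]))
E
```

```text
clock: 14.52
eef_pos: [0.5696, -0.2809, 0.2307]
tool_rot: [0.783, 0.544, -0.247, 0.171]
ft_force: [0.8, 1.1, -1.6]
grip_width: 0.0186
grasp_force: 58.8
t 14.53 j [-0.18  0.58  0.37  1.48 -0.6   1.78] rv [1.000e-04 6.108e-01 2.700e-03] d [-0.0159 -0.0105 -0.0734]
```

View pics/m6.png

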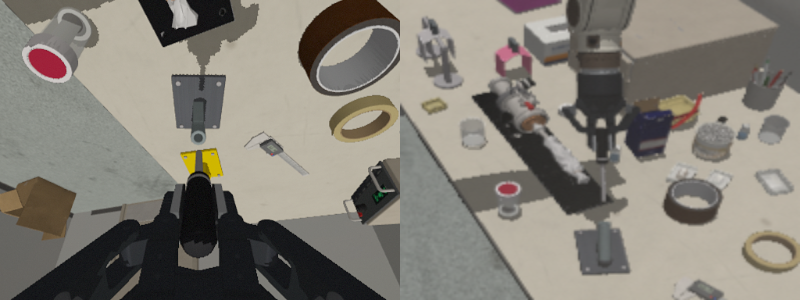

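The probe is clear of the holder (wrist view: empty tube mouth at 197,135). The scene shows the cover draped at (438,55) and the beaker at (473,133). Next I'll locate the beaker.

```bash
python3 - <<'E'
from h import *
for n in("wrist3","scene6","wrist2"):
    X,p=cloud(n); m=(X[...,2]>.055)&(X[...,2]<.075)&(abs(X[...,0]-.4555)<.05)&(abs(X[...,1]-.037)<.05)
    P=X[m]; 
    if len(P)<8: print(n,len(P)); continue
    print(n,len(P),cv2.minEnclosingCircle(P[:,:2].astype(np.float32)),P.mean(0),P[:,2].max())
    vv,uu=np.where(m); print(uu.min(),uu.max(),vv.min(),vv.max())
z=np.load("scene6.npz");q=z["p"][150:220,190:245,::-1]
z=np.load("wrist3.npz");q2=z["p"][300:370,210:270,::-1]
cv2.imwrite("pics/bk.png",np.hstack([cv2.resize(q,(385,490)),cv2.resize(q2,(415,490))]))
go([.57,-.25,.36],down(69.4))
E
```

```text
wrist3 132 ((0.4572938084602356, 0.049188803881406784), 0.022463226690888405) [0.45968433 0.05923015 0.06124647] 0.06969181055002997
229 254 336 345
scene6 61 ((0.4531470835208893, 0.038231123238801956), 0.030919454991817474) [0.45396934 0.04056512 0.06250919] 0.07139225771672114
209 222 178 189
wrist2 12 ((0.46360939741134644, 0.05914437770843506), 0.008144658990204334) [0.46371713 0.06044086 0.05648759] 0.05841123552764474
241 250 343 345
t 14.62 j [-0.19  0.58  0.36  1.48 -0.6   1.78] rv [-0.0034  0.6113  0.0025] d [-0.0506 -0.01   -0.1246]
```

View pics/bk.png

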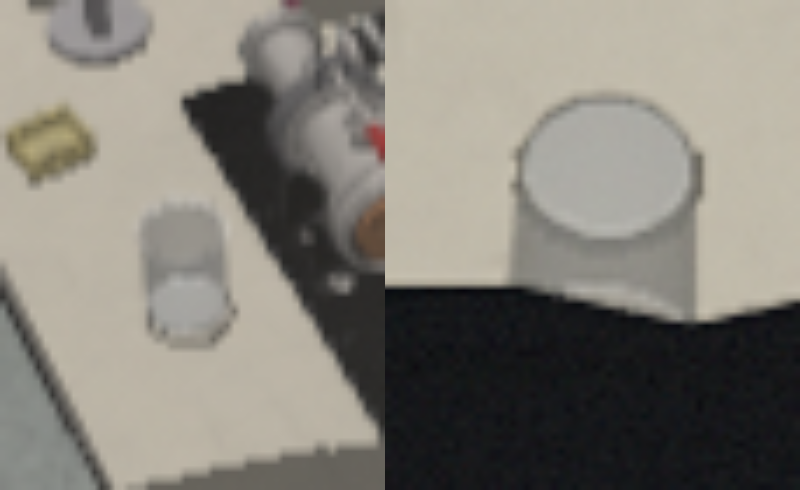

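```bash
python3 - <<'E'
from h import *
def hit(n,u,v,h):
    z=np.load(n+".npz"); r=z["R"].T@np.linalg.inv(z["mtx"])@[u,v,1]; o=-z["R"].T@z["t"]; print(n,(o+r*(h-o[2])/r[2]).round(4))
hit("wrist3",241.3,323.2,.002); hit("scene6",216.6,193,.002); hit("scene6",215.6,182.6,.068)
E
python3 -m jog '[[0,0,0,-0.005,-0.001,-0.03,0],[0,0.1,0,-0.02,-0.004,-0.07,0],[0,0.25,0,-0.035,-0.007,-0.10,0],[0,0.4,0,-0.045,-0.01,-0.115,0],[0,0.53,0,-0.0506,-0.01,-0.1246,0],[-0.0034,0.6113,0.0025,-0.0506,-0.01,-0.1246,0],[-0.0034,0.6113,0.0025,-0.0506,-0.01,-0.1246,0],[-0.0034,0.6113,0.0025,-0.0506,-0.01,-0.1246,0]]'
python3 - <<'E'
from h import *
go([.4555,.037,.36],down(69.4))
E
```

```text
wrist3 [0.4538 0.0386 0.002 ]
scene6 [0.4558 0.0399 0.002 ]
scene6 [0.4539 0.0379 0.068 ]
clock: 15.62
eef_pos: [0.5698, -0.25, 0.3594]
tool_rot: [0.822, 0.569, -0.001, -0.0]
ft_force: [0.4, 0.4, -2.2]
grip_width: 0.0181
grasp_force: 58.7
t 15.62 j [-0.41  0.51  0.74  1.79 -0.    1.52] rv [-0.0015  0.0011 -0.0002] d [ 0.2284 -0.208  -0.0005]
```

```bash
python3 -m jog '[[0,0,0,0.015,-0.014,0,0],[0,0,0,0.045,-0.041,0,0],[0,0,0,0.08,-0.073,0,0],[0,0,0,0.115,-0.105,0,0],[0,0,0,0.15,-0.137,0,0],[0,0,0,0.185,-0.169,0,0],[0,0,0,0.213,-0.194,0,0],[0,0,0,0.2292,-0.2088,0,0],[0,0,0,0.2292,-0.2088,0,0],[0,0,0,0.2292,-0.2088,0,0]]'
python3 -m jog '[[0,0,0,0,0,0.03,0],[0,0,0,0,0,0.06,0],[0,0,0,0,0,0.09,0],[0,0,0,0,0,0.115,0],[0,0,0,0,0,0.13,0],[0,0,0,0,0,0.136,0],[0,0,0,0,0,0.136,0],[0,0,0,0,0,0.136,0]]'
python3 - <<'E'
from h import *
from workcell import imaging
go([.455,.038,.222],down(69.4))
ims=[]
for n in("wrist","scene","top"):
    c=imaging.calibration(n); p,d=imaging.camera(n); np.savez(n+"7.npz",p=p,d=d,**c); ims.append(p[:,:,::-1])
a=cv2.resize(ims[1][90:240,160:290],(520,600),interpolation=cv2.INTER_CUBIC)
cv2.imwrite("pics/m7.png",np.hstack([a,np.vstack([cv2.resize(ims[0],(280,300)),cv2.resize(ims[2][150:260,150:260],(280,300))])]))
E
```

```text
clock: 16.88
eef_pos: [0.4554, 0.0381, 0.3601]
tool_rot: [0.822, 0.57, -0.0, 0.001]
ft_force: [0.6, -0.8, -1.2]
grip_width: 0.0188
grasp_force: 58.9
clock: 17.88
eef_pos: [0.4561, 0.0377, 0.2251]
tool_rot: [0.822, 0.569, 0.001, 0.001]
ft_force: [-0.9, 0.4, -1.5]
grip_width: 0.0186
grasp_force: 58.8
t 17.88 j [ 0.08  0.16 -0.11  1.3  -0.    2.01] rv [ 0.0021 -0.0004 -0.0004] d [-0.0001 -0.0011  0.0031]
```

View pics/m7.png

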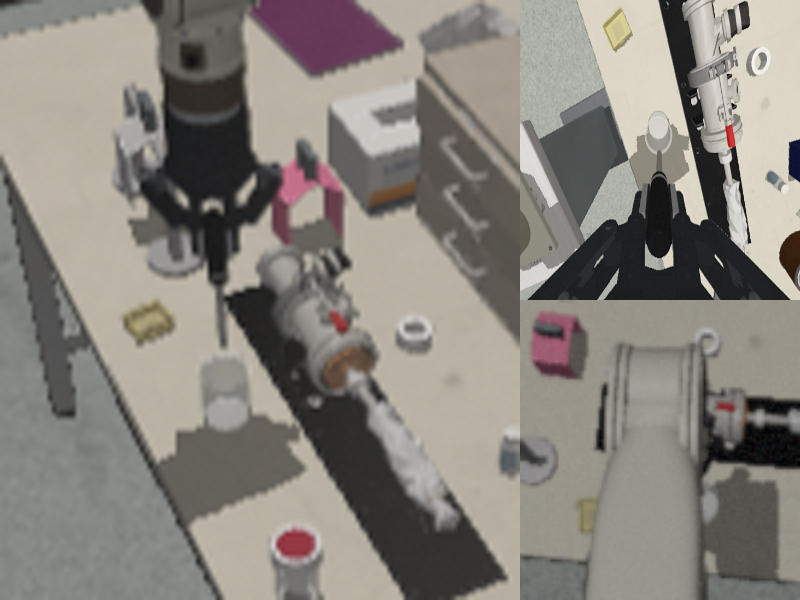

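```bash
python3 - <<'E'
from h import *
for n in("wrist7","scene7"):
    X,p=cloud(n); m=(X[...,2]>.08)&(X[...,2]<.24)&(np.hypot(X[...,0]-.455,X[...,1]-.038)<.025)
    P=X[m]; P=P[np.argsort(P[:,2])]; print(n,len(P),P[:4].round(3).tolist())
    for a in np.arange(.08,.24,.015):
        Q=P[(P[:,2]>=a)&(P[:,2]<a+.015)]
        if len(Q): print(a.round(3),len(Q),np.median(Q,0).round(4))
z=np.load("scene7.npz")
def pr(x): c=z["R"]@x+z["t"]; q=z["mtx"]@c; return (q[:2]/q[2]).round(1)
for h in(.068,.1,.105,.11,.115,.19): print(h,pr(np.array([.4555,.038,h])))
E
```

```text
wrist7 1674 [[0.454, 0.033, 0.114], [0.456, 0.032, 0.115], [0.453, 0.033, 0.116], [0.453, 0.033, 0.116]]
0.11 27 [0.4545 0.0329 0.1191]
0.125 47 [0.4547 0.0335 0.1329]
0.14 50 [0.455  0.0345 0.1474]
0.155 65 [0.4553 0.0351 0.163 ]
0.17 61 [0.4556 0.036  0.1766]
0.185 32 [0.4582 0.0424 0.1993]
0.2 275 [0.4582 0.0429 0.209 ]
0.215 384 [0.4584 0.0437 0.2237]
0.23 733 [0.4586 0.0444 0.2355]
scene7 93 [[0.45, 0.029, 0.11], [0.453, 0.024, 0.113], [0.449, 0.026, 0.118], [0.454, 0.028, 0.12]]
0.11 6 [0.4511 0.0257 0.1193]
0.125 6 [0.4541 0.028  0.1318]
0.14 7 [0.4508 0.0283 0.146 ]
0.155 5 [0.4524 0.0285 0.1626]
0.17 6 [0.451  0.0289 0.1764]
0.185 3 [0.4534 0.0304 0.1882]
0.2 19 [0.4498 0.0255 0.2072]
0.215 16 [0.452  0.0279 0.2228]
0.23 25 [0.4516 0.0281 0.2352]
0.068 [215.9 182.5]
0.1 [215.5 176.9]
0.105 [215.5 176.1]
0.11 [215.4 175.2]
0.115 [215.4 174.3]
0.19 [214.4 160.4]
```

The stem leans about 3° in the hand, and both cameras agree on it. The tip is about 9 mm off centre, so I'll correct tilt and position and lower slightly.

```bash
python3 -m jog '[[0,0.028,0,0.0015,-0.0005,0.004,0],[0,0.056,0,0.003,-0.001,0.008,0],[0,0.056,0,0.003,-0.001,0.008,0],[0,0.056,0,0.003,-0.001,0.008,0],[0,0.056,0,0.003,-0.001,0.008,0]]'
python3 - <<'E'
from h import *
from workcell import imaging
for n in("wrist","scene"):
    c=imaging.calibration(n); p,d=imaging.camera(n); np.savez(n+"8.npz",p=p,d=d,**c)
    X,p=cloud(n+"8"); m=(X[...,2]>.08)&(X[...,2]<.24)&(np.hypot(X[...,0]-.455,X[...,1]-.038)<.025)
    P=X[m]; print(n,P[:,2].min())
    P=P[P[:,2]<.178]; P[:,:2]+= np.array([-.0013,-.0036]) if n=="wrist" else np.array([.0016,.0031])
    f=[np.polyfit(P[:,2],P[:,i],1) for i in(0,1)]; print("tilt",[np.degrees(k[0]).round(1) for k in f],"tip",[np.polyval(k,.105).round(4) for k in f])
def hit(n,u,v,h):
    z=np.load(n+".npz"); r=z["R"].T@np.linalg.inv(z["mtx"])@[u,v,1]; o=-z["R"].T@z["t"]; print(n,(o+r*(h-o[2])/r[2]).round(4))
hit("wrist7",(657-520)*512/280,131*384/300,.002)
go([.455,.038,.222],down(69.4))
p=np.load("wrist8.npz")["p"][110:260,190:330,::-1]; q=np.load("scene8.npz")["p"][140:210,180:250,::-1]
cv2.imwrite("pics/m8.png",np.hstack([cv2.resize(p,(400,429)),cv2.resize(q,(400,429))]))
E
```

```text
clock: 18.65
eef_pos: [0.4557, 0.0411, 0.2165]
tool_rot: [0.822, 0.569, 0.023, -0.015]
ft_force: [-0.7, 0.9, -1.0]
grip_width: 0.0188
grasp_force: 58.8
wrist 0.10498901063095986
tilt [np.float64(-0.2), np.float64(0.1)] tip [np.float64(0.4546), np.float64(0.0378)]
scene 0.10404876169680448
tilt [np.float64(0.7), np.float64(0.2)] tip [np.float64(0.4543), np.float64(0.0389)]
wrist7 [0.4486 0.0299 0.002 ]
t 18.75 j [ 0.06  0.15 -0.15  1.25  0.05  1.99] rv [ 0.001  -0.056   0.0001] d [-0.0029  0.0005 -0.0057]
```

View pics/m8.png

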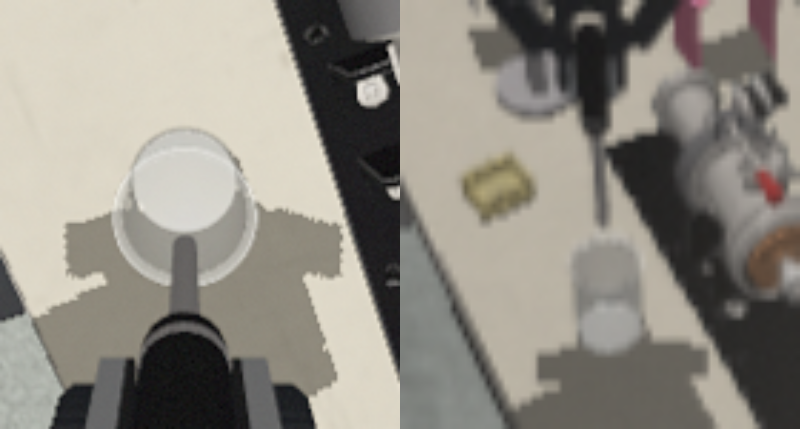

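```bash
python3 - <<'E'
from h import *
def hit(n,u,v,h):
    z=np.load(n+".npz"); r=z["R"].T@np.linalg.inv(z["mtx"])@[u,v,1]; o=-z["R"].T@z["t"]; print(n,(o+r*(h-o[2])/r[2]).round(4))
hit("wrist8",254.7,185.5,.068); hit("wrist8",254.7,173.6,.003); hit("scene8",180+607*.175,140+253*.1632,.068); hit("wrist8",254.7,194,.105)
E
```

```text
wrist8 [0.4556 0.0387 0.068 ]
wrist8 [0.4555 0.0376 0.003 ]
scene8 [ 0.7239 -0.0778  0.068 ]
wrist8 [0.456  0.0401 0.105 ]
```

The probe is upright (tilt under 1°), and the tip is within about 2 mm of the mouth's centre and about 37 mm above it. Handing in.

```bash
python3 -c "
from workcell import workorder; print(workorder.job_done())"
```

```text
the job is handed in; nothing more can be done
None
```

The job is handed in at about 19 s: the cover is draped astride the bar and released, and the arm is holding the probe upright, tip down, about 37 mm above the middle of the beaker's mouth.

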